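# Clip the mould basket onto the rim of the wax pot

## Task

Pick up the steel mould basket by its black grip and hang it inside the wax pot on the hot plate: hook its bent lip over the rolled rim straight across from the dial thermometer, push down until the spring clip has gone over the bead and the lip sits fully home on the rim, then let go. Do it by feel, never bearing down with more than about 20 N; do not shove or tip the pot, keep both moulds in the basket and leave the other things where they are.

Things in the scene. Friction and masses are not known exactly. Their poses are not given: they have to be found in the camera images.
- basket: Perforated steel basket standing on an aluminium tray: open box 50 (x) by 64 (y) by 45 mm, 0.24 to 0.32 kg loaded. Origin: centre of its underside; z up; -x is the hook side. A flat strap 24 mm wide stands off that side, its outer face at x = -35.5 mm, from the underside up to the lip at 72 mm; hung, this face lies on the pot's inner wall.
- lip (a point): Centre of the underside of the basket's bent lip, x = -39.7, z = +72 mm from the basket origin; sits on top of the rim bead when home. The lip (3 mm thick) reaches 12.5 mm out from the strap. Under its outer end hangs the spring clip: from 17 mm below the lip, 13 mm clear of the strap, it narrows to 6 mm at 4.5 mm below the lip. It takes about 8 to 13 N of push to drive it over the bead; its own weight cannot.
- stem (a point): Top of the lip, 3 mm above the lip point, in line with it, where the grip's stem comes out. The grip: black block 12 (x) by 30 (y) by 46 mm high, whose lower end stands 2 to 14 mm above this point: it slides on its stem, stiffly (about 5 N, more than the basket's weight), and starts anywhere in those 12 mm. Pushed down, it first slides in to its stop, then drives the lip.
- pot: Round steel wax pot, loose on the hot plate, empty, 0.8 to 1 kg: 95 mm high, inner radius 90, wall 2.5, rim rolled outward to a round bead 7 mm thick (radius 90 to 97 mm), floor 3 mm. Origin: centre of its underside; z up; +x points to the dial thermometer fixed to its rim, whose dial stands 27 mm above the rim.
- rim_spot (a point): Point on top of the pot's rim bead straight across from the thermometer, 93.5 mm from the pot's axis: the place to hang the basket.
- pot_mouth (a point): Centre of the pot's mouth, on its axis, level with the top of the rim.
- hotplate: Dark grey hot plate 225 mm square with a round iron plate on top, 72 mm high, fixed to the bench. Origin: centre of its underside; -x is the side with the knob.
- mould_a: Small shallow metal mould, 36 by 26 by 10 mm, lying loose in the basket. Origin: centre of its underside.
- mould_b: The second mould, same as the first, beside it in the basket.
- forceps: Steel forceps, 120 mm long, 6 mm high, lying on the tray beside the basket. Origin near the middle, on the tray. To be left alone.
- cassette: Teal plastic tissue cassette, 44 by 42 by 7 mm, lying on the tray. Origin: on its underside. To be left alone.
- small_pot: Small empty steel pot, 60 mm high, 53 mm in radius over its rim, standing on the bench. Origin: centre of its underside. To be left alone.
Things that resemble listed ones, but are neither listed nor needed, are in the scene too. What is shaped like the mould_b but orange or purple is not meant.

How it is judged:
On the way, in this order (a step that is already met when the one before it is completed fails the run):
1. the basket is lifted clear of the tray (height (world z) of basket above 0.06 m), for 0.1 s.
2. the lip is fully home on the rim, across from the thermometer, with the basket upright inside the pot (z of lip in the frame of pot between 0.093 and 0.0965 m and horizontal distance between lip and rim_spot below 0.025 m and horizontal distance between lip and pot_mouth between 0.089 and 0.098 m and horizontal distance between basket and pot_mouth below 0.065 m and angle between basket's own z axis and vertical below 0.1 rad), for 0.2 s.
At the end, for the whole second after the job is handed in: The lip sits on the rim bead to within 1.5 mm, within 25 mm of the point across from the thermometer, the basket upright (0.1 rad) inside the pot, at rest, both moulds in it, the pot standing level (all of step 2 and distance between each of mould_a, mould_b and basket below 0.035 m and linear speed of basket below 0.02 m/s and angle between pot's own z axis and vertical below 0.05 rad); the robot touches nothing.
It fails at once if the pot bears on the hot plate with more than 35 N (pot and loaded basket weigh 10 to 13 N, so at least 22 N of push is allowed) (contact force between pot and hotplate above 35 N).
It fails at once if the pot is shoved over 25 mm or tipped (distance of pot from where it was at the start of the episode above 0.025 m or angle between pot's own z axis and vertical above 0.15 rad).
It fails at once if a mould leaves the basket (distance between any of mould_a, mould_b and basket above 0.045 m).
It fails at once if the forceps, the cassette or the small pot is moved over 20 mm (distance of any of forceps, cassette, small_pot from where it was at the start of the episode above 0.02 m).
It also fails if it takes over 64 s, if anything falls off the work surface, if the arm or the gripper's body presses on something with over 40 N, if the wrist force passes 120 N, or if a joint passes its speed limit or range.

## Robot

A 6-joint arm with a two-finger parallel gripper is mounted at the origin on the work surface. World frame = base frame: x ahead of the robot, y to its left, z up, the work surface at z = 0. Lengths are in m, angles in rad, forces in N, time in s.
With the tool pointing down it reaches from about 0.35 to 0.775 m from the base axis. Payload 7.3 kg.
Tool frame: the origin (TCP) lies at the very end of the fingers, on their centre line; the grasp point (between the pads) lies 19 mm behind it (pinch_z is the distance from the TCP to the grasp point, in m); z points along the fingers, y is the line along which they close (so a half turn about z gives the same grasp; the last joint's range is limited). The gripper opens to 92 mm and grips with 3 to 60 N. Pads are 19 mm wide; open, the fingers measure 130 mm over their backs; the gripper's body (75 mm by 190 mm) begins 47 mm behind the grasp point.
Start: joints at [-1.485, 0.342, 1.524, -0, 1.275, -0.146], TCP at [0.121, -0.511, 0.227] pointing down, gripper open.
Joint ranges: [-2.53, 2.53], [-0.77, 2.02], [0.04, 2.7], [-1, 4.14], [0.28, 2.66], [-3.11, 3.11]. Speed limits (rad/s): [2.57, 2.57, 3.14, 3.14, 3.14, 3.14].

## Interface

Orientations are given as [roll, pitch, yaw] about the fixed x, y, z axes, in that order (R = Rz(yaw) Ry(pitch) Rx(roll)).
In Python, from cell import * gives the robot as it stands.
- The arm moves only by the tool arm_command, never from a script. Its arguments are lists of equal length, an entry for each row: "fingers": the gripper command: -1 is fully open, 1 is shut, values between are in proportion; "travel": the shift along the tool's x, y, z in m, a list of three; "dr": the turn, a rotation vector about the tool's x, y, z in degrees, a list of three. In form: {"fingers": [fingers, ...], "travel": [[x, y, z], ...], "dr": [[wx, wy, wz], ...]}. A call has 1 to 8 rows; each row is the pose to reach, as a shift and turn from the pose commanded when the call began, along the tool's axes at that moment; what a row does not reach only later rows make up. A row lasts 1/12 s, in which the tool goes at most 41.7 mm and 7.16 degrees, less where a joint would pass 70% of its speed; a pose out of reach is approached as far as the arm can. A call with a gripper value outside its range is refused whole. The fingers move at their own pace and stop on an object; "squeeze" is the grip in N (left out, the last holds). Time passes only in rows, so rows that repeat a pose let the fingers close. It gives the time, the measured TCP pose, the force, the opening and the grip force at its end, in the units of the state.
- observe(): the state, without advancing time (a new reading comes with each control period).
- read_camera(name): name is "scene" or "top" or "wrist"; returns a dict with "color" (480x640x3 uint8, blue, green, red), "z_map" (480x640 float32, m along the optical axis (not along the pixel's ray), 0 where there is no reading), "fx", "fy", "cx", "cy" (pixels), "k1" (the pictures are not rectified: a ray, as slopes to the right and down, at radius r is drawn at 1 + k1 r^2 times it, then the intrinsics apply), "R" (3x3) and "t" (3): a world point X has camera coordinates R X + t. Camera axes: x right, y down, z forward; pixel columns grow to the right and rows downward; lengths in m; the calibration is good to about 2 mm. A picture is of the moment at which its call begins.
- hand_in(): hands the job in; it is judged then, once.
The state is a dict: "time": time; "qpos": joint angles; "qvel": joint speeds; "joint_efforts": joint torques, N m; "tool_pos": TCP position; "tool_rot": TCP orientation; "contact_force": force on the tool from outside, world axes, zero at the start; "torque": the same for the moment, N m; "opening": finger opening in m; "grip_force": force on a finger pad.
Only numpy, scipy, OpenCV 4.12 (cv2) and the standard library are available. Lean on these libraries where they do the work, as an engineer would, in place of code of your own. Each camera call takes 0.05 s, during which the arm holds its last target. There are 200 camera calls.

## Working session

There is one attempt and no reset: what is moved stays moved. The work goes in short steps, Python scripts to look and compute and a tool call to move; the robot and the scene stay as the last step left them, time stands still between calls to the robot, and variables do not carry over. Pictures are saved under pics/ and viewed, at most 10 in all, crops included, and the job is handed in when it is done.

Besides the shell and the picture viewer there is one more tool, called after "Emit:" by a JSON object that holds its "name" and its "arguments", one argument or row to a line. arm_command: Moves the arm, as the interface text tells. Its arguments: {"type":"object","properties":{"fingers":{"type":"array","items":{"type":"number"}},"travel":{"type":"array","items":{"type":"array","items":{"type":"number"}}},"dr":{"type":"array","items":{"type":"array","items":{"type":"number"}}},"squeeze":{"type":"number"}},"required":["fingers","travel","dr"]}

```bash
mkdir -p pics; cat > h.py <<'E'
from cell import *
import numpy as np, cv2, pickle
def snap(n,tag):
    c=read_camera(n); pickle.dump(c,open(f'pics/{tag}.pkl','wb')); cv2.imwrite(f'pics/{tag}.png',c['color']); return c
def load(tag): return pickle.load(open(f'pics/{tag}.pkl','rb'))
def cloud(c):
    K=np.array([[c['fx'],0,c['cx']],[0,c['fy'],c['cy']],[0,0,1]],float)
    v,u=np.mgrid[0:480,0:640]
    # undistort: k1 radial
    x=(u-c['cx'])/c['fx'];y=(v-c['cy'])/c['fy'];xu,yu=x.copy(),y.copy()
    for _ in range(15):
        s=1+c['k1']*(xu**2+yu**2); xu=x/s;yu=y/s
    z=c['z_map'];P=np.stack([xu*z,yu*z,z],-1)
    W=(P-np.array(c['t']))@np.array(c['R'])
    W[z==0]=np.nan
    return W
E
python3 - <<'E'
from h import *
a=snap('scene','s1');b=snap('top','t1')
s=observe();print({k:np.round(v,3) for k,v in s.items()})
for c in(a,b): print(c['R'],c['t'],c['k1'],c['fx'])
E
```

```text
{'time': np.float64(0.1), 'qpos': array([-1.485,  0.343,  1.525, -0.   ,  1.275, -0.146]), 'qvel': array([-0.001,  0.001,  0.   ,  0.001, -0.   ,  0.001]), 'joint_efforts': array([ 2.0000e-03, -4.3200e+01, -2.4469e+01,  7.2000e-02,  5.3000e-02,
       -0.0000e+00]), 'tool_pos': array([ 0.121, -0.511,  0.226]), 'tool_rot': array([-3.14 , -0.   ,  0.232]), 'contact_force': array([-0.322,  0.535,  0.071]), 'torque': array([ 0.032,  0.043, -0.021]), 'grip_force': np.float64(0.0), 'opening': np.float64(0.092)}
[[-0.80737359  0.58990339 -0.012723  ]
 [ 0.3723247   0.49261885 -0.78657548]
 [-0.45773595 -0.63979735 -0.61736306]] [ 0.4403045  -0.11925405  1.43871494] -0.08468180653824861 614.2120703946417
[[ 1.63572054e-03 -9.99709371e-01 -2.40519938e-02]
 [-9.97261764e-01  1.47503271e-04 -7.39523704e-02]
 [ 7.39344254e-02  2.41070991e-02 -9.96971689e-01]] [0.03858058 0.59009793 0.92799595] -0.05159125369987856 436.17087397171474
```

View pics/s1.png

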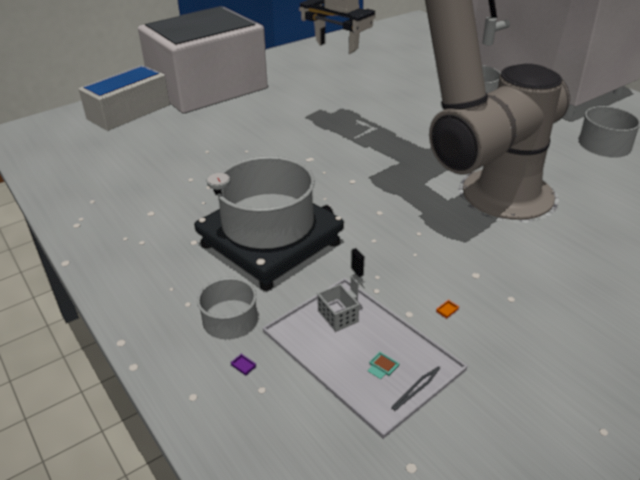

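View pics/t1.png

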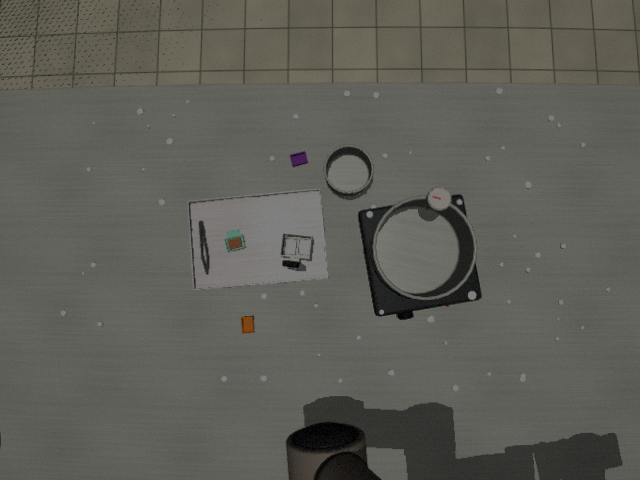

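The scene view shows the basket on its tray (338,306) with the black grip at (357,262), and the pot at (266,200) with the dial at (218,181). In the top view the pot mouth is at about (426,247), the dial at (439,198), the basket at (297,247) and the grip at (291,264).

```bash
python3 - <<'E'
from h import *
from scipy.optimize import least_squares
def circ(P):
    f=lambda p:np.hypot(P[:,0]-p[0],P[:,1]-p[1])-p[2]
    r=least_squares(f,[*P[:,:2].mean(0),.09],loss='soft_l1',f_scale=.002);return r.x,np.std(f(r.x))
for t in('t1','s1'):
    c=load(t);W=cloud(c);col=c['color'].astype(int)
    v,u=np.mgrid[0:480,0:640]
    box=(u>355)&(u<485)&(v>180)&(v<320) if t=='t1' else (u>190)&(u<345)&(v>150)&(v<290)
    z=W[...,2]
    m=box&(z>.160)&(z<.172); P=W[m]; print(t,'rim n',m.sum(),circ(P),np.median(P[:,2]),np.percentile(z[m],[5,50,95]))
    m=box&(z>.183)&(z<.22);print('dial',m.sum(),np.median(W[m],0),W[m].min(0),W[m].max(0))
    m=box&(z>.066)&(z<.078);print('plate z',np.median(W[m],0))
    box=(u>275)&(u<330)&(v>225)&(v<280) if t=='t1' else (u>315)&(u<370)&(v>240)&(v<330)
    for lo,hi in((.06,.08),(.08,.14),(.1,.14),(.035,.06)):
        m=box&(z>lo)&(z<hi); 
        if m.sum(): print(lo,hi,m.sum(),np.median(W[m],0),W[m].min(0),W[m].max(0))
    dark=box&(col.sum(-1)<110)&(z>.07)
    if dark.sum(): print('grip',dark.sum(),np.mean(W[dark],0),np.percentile(W[dark],[2,98],axis=0))
    if t=='t1':
        box=(u>190)&(u<325)&(v>195)&(v<285); print('tray z',np.nanmedian(z[box]))
    crop=c['color'][215:290,265:345] if t=='t1' else c['color'][235:335,300:400]
    crop=cv2.resize(crop,None,fx=5,fy=5,interpolation=cv2.INTER_CUBIC);cv2.imwrite(f'pics/c_{t}.png',crop)
a=cv2.imread('pics/c_t1.png');b=cv2.imread('pics/c_s1.png')[:500,:400]
b=cv2.imread('pics/c_s1.png');b=cv2.resize(b,(375,375));cv2.imwrite('pics/cc.png',np.hstack([a[:375,:400],b]))
E
```

```text
t1 rim n 1208 (array([ 0.56039235, -0.1600452 ,  0.09272461]), np.float64(0.0021143341343139057)) 0.16669801919143834 [0.16228925 0.16669802 0.1693499 ]
dial 483 [ 0.64655478 -0.18182003  0.19519675] [ 0.62540356 -0.20387279  0.18718626] [ 0.66931164 -0.16096697  0.19873827]
plate z [ 0.56100042 -0.16490823  0.07554128]
0.06 0.08 22 [0.52193832 0.09077778 0.07732531] [0.51987737 0.07785633 0.06043363] [0.52594845 0.10246971 0.07989652]
0.08 0.14 98 [0.53042798 0.08906022 0.13758148] [0.52375465 0.07470805 0.08007798] [0.53706129 0.10467118 0.13987648]
0.1 0.14 94 [0.53124641 0.08906022 0.13763234] [0.52375465 0.07470805 0.10732937] [0.53706129 0.10467118 0.13987648]
0.035 0.06 202 [0.56228177 0.08859535 0.04808382] [0.51987335 0.05256059 0.03513595] [0.59819749 0.12017772 0.05911584]
grip 85 [0.52970179 0.08804028 0.1350451 ] [[0.52391668 0.07529955 0.09198012]
 [0.53507596 0.10254221 0.14164652]]
tray z 0.0044530659161214434
s1 rim n 866 (array([ 0.56356296, -0.16017561,  0.09253035]), np.float64(0.0026040341722187122)) 0.1652465633073405 [0.1608827  0.16524656 0.16834031]
dial 316 [ 0.65102871 -0.17619117  0.19417276] [ 0.62826599 -0.20279337  0.18338676] [ 0.67023466 -0.15875224  0.19804782]
plate z [ 0.53604663 -0.21480066  0.07527578]
0.06 0.08 128 [0.53808545 0.09240407 0.07554456] [0.52639266 0.07372083 0.06004082] [0.54205572 0.10290664 0.07979769]
0.08 0.14 347 [0.5376554  0.09383117 0.11884107] [0.52665771 0.07244052 0.0800984 ] [0.54187203 0.10582163 0.13974095]
0.1 0.14 289 [0.53768729 0.09439121 0.1234549 ] [0.52665771 0.07244052 0.10004571] [0.54187203 0.10582163 0.13974095]
0.035 0.06 635 [0.56282529 0.08701742 0.04431683] [ 0.48510717 -0.0748281   0.03503553] [0.6017949  0.12074704 0.05992765]
grip 231 [0.53764581 0.09469417 0.12090212] [[0.53225865 0.08006276 0.09803988]
 [0.54117804 0.1047576  0.13850999]]
```

View pics/cc.png

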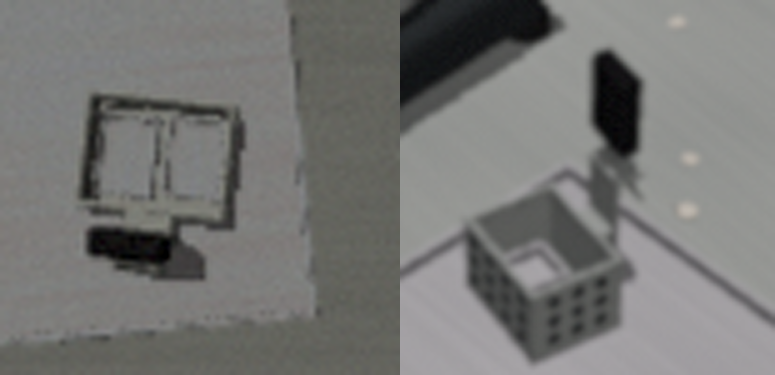

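The crop shows the basket corners at about (90,95), (240,108), (232,222) and (80,205), so its yaw is about -5°. Both moulds are side by side, and the grip stands at top z≈0.139, almost fully out. The pot is at about (0.562,-0.160), and the dial direction is about -14°.

Emit:
{"name": "arm_command", "arguments": {
  "fingers": [-1,-1,-1,-1,-1,-1,-1,-1],
  "travel": [
    [0.04,-0.037,0],
    [0.08,-0.074,0],
    [0.11,-0.1,0],
    [0.14,-0.128,0],
    [0.17,-0.155,0],
    [0.2,-0.183,0],
    [0.23,-0.21,0],
    [0.26,-0.238,0]
  ],
  "dr": [
    [0,0,-7],
    [0,0,-14],
    [0,0,-21],
    [0,0,-28],
    [0,0,-35],
    [0,0,-42],
    [0,0,-49],
    [0,0,-56]
  ]
}}

```text
time: 0.77
tool_pos: [0.3088, -0.2336, 0.2267]
tool_rot: [3.142, 0.0, 1.215]
contact_force: [0.8, -0.7, -0.3]
opening: 0.0913
grip_force: 0.0
```

```bash
cat >> h.py <<'E'
from scipy.spatial.transform import Rotation as Ro
def go(target,yawdeg):
    s=observe();R=Ro.from_euler('xyz',s['tool_rot'])
    T=Ro.from_euler('xyz',[np.pi,0,np.radians(yawdeg)])
    d=R.inv().apply(np.array(target)-s['tool_pos'])
    print('t',np.round(s['time'],2),'pos',np.round(s['tool_pos'],4),'rot',np.round(np.degrees(s['tool_rot']),2),'F',np.round(s['contact_force'],2),'op',np.round(s['opening'],4),'grip',np.round(s['grip_force'],1))
    print('travel',np.round(d,4),'dr',np.round((R.inv()*T).as_rotvec(degrees=True),2))
E
python3 -c "
from h import *
go([.531,.089,.226],85)"
```

```text
t 0.77 pos [ 0.3088 -0.2336  0.2267] rot [180.     0.    69.59] F [ 0.76 -0.7  -0.33] op 0.0913 grip 0.0
travel [0.3798 0.0958 0.0007] dr [  0.     0.   -15.41]
```

Emit:
{"name": "arm_command", "arguments": {
  "fingers": [-1,-1,-1,-1,-1,-1,-1,-1],
  "travel": [
    [0.04,0.01,0],
    [0.08,0.02,0],
    [0.12,0.03,0],
    [0.16,0.04,0],
    [0.2,0.05,0],
    [0.24,0.06,0],
    [0.28,0.07,0],
    [0.29,0.072,0]
  ],
  "dr": [
    [0,0,-3],
    [0,0,-6],
    [0,0,-9],
    [0,0,-12],
    [0,0,-15],
    [0,0,-15.5],
    [0,0,-15.5],
    [0,0,-15.5]
  ]
}}

```text
time: 1.43
tool_pos: [0.4804, 0.0146, 0.2263]
tool_rot: [3.141, -0.002, 1.483]
contact_force: [-1.3, -0.7, 0.9]
opening: 0.0921
grip_force: 0.0
```

```bash
python3 -c "
from h import *
c=snap('wrist','w1')
go([.531,.089,.226],85)
print(c['R'],c['t'],-np.array(c['R']).T@c['t'])"
```

```text
t 1.48 pos [0.4799 0.014  0.2261] rot [-1.800e+02 -7.000e-02  8.503e+01] F [-0.95  0.38  1.04] op 0.0916 grip 0.0
travel [0.0791 0.0444 0.0002] dr [-0.   -0.07  0.03]
[[ 0.99623601 -0.08667655  0.00099735]
 [-0.08395634 -0.96198012  0.25989533]
 [-0.02156741 -0.25900082 -0.96563628]] [-0.47826037  0.02171968  0.4031274 ] [0.48697812 0.08385027 0.38410659]
```

View pics/w1.png

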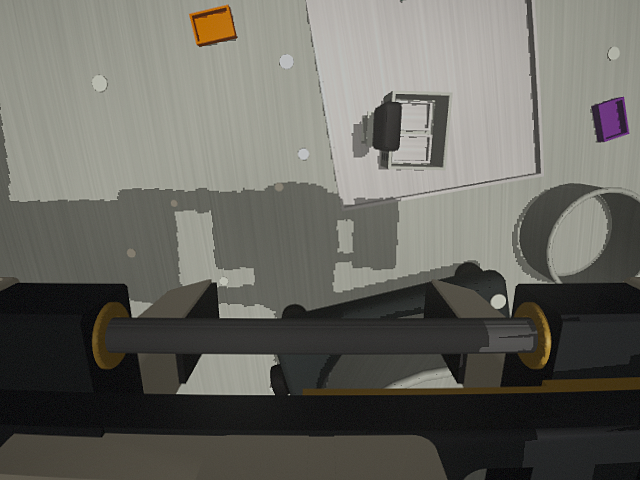

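The wrist view shows the grip top at about (387,127), with the basket behind it at (418,130). I'll measure the grip from this depth map.

```bash
python3 - <<'E'
from h import *
c=load('w1');W=cloud(c);z=W[...,2]
v,u=np.mgrid[0:480,0:640]
box=(u>340)&(u<460)&(v>80)&(v<180)
m=box&(z>.125);P=W[m];print('griptop',m.sum(),P.mean(0),np.median(P,0))
q=cv2.minAreaRect(P[:,:2].astype(np.float32)*1000);print(q)
m=box&(z>.095)&(z<.125);print('gripside',m.sum(),W[m].min(0))
m=box&(z>.043)&(z<.056);P=W[m];print(cv2.minAreaRect(P[:,:2].astype(np.float32)*1000),np.median(P[:,2]))
m=box&(z>.065)&(z<.085);print('lip',m.sum(),np.median(W[m],0) if m.any() else 0)
print('tray',np.nanmedian(z[40:60,340:520]))
m=box&(z>.006)&(z<.03);print('in',np.median(z[m]))
E
```

```text
griptop 1027 [0.53031227 0.08815553 0.13590235] [0.53016561 0.08821789 0.13650531]
((531.0982055664062, 87.8521957397461), (29.63092613220215, 12.437178611755371), 83.75912475585938)
gripside 259 [0.52366109 0.07351915 0.09525357]
((570.6279296875, 83.96861267089844), (64.49353790283203, 51.197044372558594), 84.15840911865234) 0.04746124143357103
lip 240 [0.52476545 0.08868885 0.07765131]
tray 0.0026277790821126234
in 0.008744449053984108
```

Emit:
{"name": "arm_command", "arguments": {
  "fingers": [-1,-1,-1,-1,-1,-1,-1,-1],
  "travel": [
    [0.03,0.017,0],
    [0.06,0.034,0],
    [0.078,0.0446,0],
    [0.078,0.0446,0],
    [0.078,0.0446,0.02],
    [0.078,0.0446,0.04],
    [0.078,0.0446,0.06],
    [0.078,0.0446,0.06]
  ],
  "dr": [
    [0,0,1],
    [0,0,1],
    [0,0,1],
    [0,0,1],
    [0,0,1],
    [0,0,1],
    [0,0,1],
    [0,0,1]
  ]
}}

```text
time: 2.15
tool_pos: [0.5267, 0.0824, 0.163]
tool_rot: [-3.134, 0.002, 1.461]
contact_force: [-0.4, 0.0, -0.2]
opening: 0.0923
grip_force: 0.0
```

```bash
python3 -c "
from h import *
go([.531,.088,.0965],84)"
```

```text
t 2.15 pos [0.5267 0.0824 0.163 ] rot [-1.7954e+02  9.0000e-02  8.3730e+01] F [-0.39  0.03 -0.22] op 0.0923 grip 0.0
travel [0.0062 0.0042 0.0664] dr [-0.46  0.09 -0.27]
```

Emit:
{"name": "arm_command", "arguments": {
  "fingers": [-1,-1],
  "travel": [
    [0,0,0],
    [0,0,0]
  ],
  "dr": [
    [0,0,0],
    [0,0,0]
  ]
}}

```text
time: 2.32
tool_pos: [0.53, 0.083, 0.1678]
tool_rot: [3.14, 0.0, 1.461]
contact_force: [-0.5, -0.5, -0.3]
opening: 0.0919
grip_force: 0.0
```

```bash
python3 -c "
from h import *
go([.531,.088,.0965],84)"
```

```text
t 2.32 pos [0.53   0.083  0.1678] rot [1.7994e+02 1.0000e-02 8.3740e+01] F [-0.48 -0.45 -0.26] op 0.0919 grip 0.0
travel [0.005  0.0004 0.0713] dr [ 0.06  0.01 -0.26]
```

Emit:
{"name": "arm_command", "arguments": {
  "fingers": [-1,-1,-1,-1,-1,-1,-1],
  "travel": [
    [0.005,0,0.015],
    [0.005,0,0.03],
    [0.005,0,0.045],
    [0.005,0,0.06],
    [0.005,0,0.071],
    [0.005,0,0.071],
    [0.005,0,0.071]
  ],
  "dr": [
    [0,0,0],
    [0,0,0],
    [0,0,0],
    [0,0,0],
    [0,0,0],
    [0,0,0],
    [0,0,0]
  ]
}}

```text
time: 2.9
tool_pos: [0.5308, 0.0886, 0.0967]
tool_rot: [3.14, 0.0, 1.462]
contact_force: [0.3, 0.2, 0.0]
opening: 0.0916
grip_force: 0.0
```

```bash
python3 -c "
from h import *
go([.531,.088,.0965],84)"
```

```text
t 2.9 pos [0.5308 0.0886 0.0967] rot [179.94   0.    83.77] F [0.31 0.16 0.  ] op 0.0916 grip 0.0
travel [-0.0006  0.0002  0.0002] dr [ 0.06  0.   -0.23]
```

Emit:
{"name": "arm_command", "arguments": {
  "fingers": [-0.3,0,0.3,0.5,0.6,0.7,0.8,0.8],
  "travel": [
    [0,0,0],
    [0,0,0],
    [0,0,0],
    [0,0,0],
    [0,0,0],
    [0,0,0],
    [0,0,0],
    [0,0,0]
  ],
  "dr": [
    [0,0,0],
    [0,0,0],
    [0,0,0],
    [0,0,0],
    [0,0,0],
    [0,0,0],
    [0,0,0],
    [0,0,0]
  ],
  "squeeze": 20
}}

```text
time: 3.57
tool_pos: [0.5303, 0.0889, 0.0957]
tool_rot: [-3.142, 0.0, 1.462]
contact_force: [-0.2, -0.1, 0.5]
opening: 0.0433
grip_force: 0.0
```

Emit:
{"name": "arm_command", "arguments": {
  "fingers": [1,1,1,1,1,1],
  "travel": [
    [0,0,0],
    [0,0,0],
    [0,0,0],
    [0,0,0],
    [0,0,0],
    [0,0,0]
  ],
  "dr": [
    [0,0,0],
    [0,0,0],
    [0,0,0],
    [0,0,0],
    [0,0,0],
    [0,0,0]
  ],
  "squeeze": 45
}}

```text
time: 4.07
tool_pos: [0.5305, 0.0888, 0.0957]
tool_rot: [3.141, 0.0, 1.462]
contact_force: [0.9, 0.5, -0.2]
opening: 0.012
grip_force: 45.0
```

Emit:
{"name": "arm_command", "arguments": {
  "fingers": [1,1,1,1,1,1,1,1],
  "travel": [
    [0,0,-0.005],
    [0,0,-0.012],
    [0,0,-0.024],
    [0,0,-0.038],
    [0,0,-0.052],
    [0,0,-0.068],
    [0,0,-0.084],
    [0,0,-0.1]
  ],
  "dr": [
    [0,0,0],
    [0,0,0],
    [0,0,0],
    [0,0,0],
    [0,0,0],
    [0,0,0],
    [0,0,0],
    [0,0,0]
  ]
}}

```text
time: 4.73
tool_pos: [0.5299, 0.0889, 0.1968]
tool_rot: [-3.141, 0.0, 1.462]
contact_force: [0.5, -0.2, -3.8]
opening: 0.0117
grip_force: 45.0
```

Emit:
{"name": "arm_command", "arguments": {
  "fingers": [1,1,1,1,1,1,1,1],
  "travel": [
    [0,0,-0.016],
    [0,0,-0.032],
    [0,0,-0.048],
    [0,0,-0.064],
    [0,0,-0.08],
    [0,0,-0.096],
    [0,0,-0.105],
    [0,0,-0.11]
  ],
  "dr": [
    [0,0,0],
    [0,0,0],
    [0,0,0],
    [0,0,0],
    [0,0,0],
    [0,0,0],
    [0,0,0],
    [0,0,0]
  ]
}}

```text
time: 5.4
tool_pos: [0.5304, 0.0889, 0.3072]
tool_rot: [3.14, -0.0, 1.462]
contact_force: [-0.7, 0.5, -3.2]
opening: 0.0114
grip_force: 45.0
```

```bash
python3 - <<'E'
from h import *
go([.471,-.138,.304],76)
c=snap('wrist','w2');W=cloud(c);z=W[...,2]
im=c['color'];cv2.imwrite('pics/w2c.png',cv2.resize(im,(400,300)))
c=snap('scene','s2')
cv2.imwrite('pics/mix.png',np.hstack([cv2.resize(im,(400,300)),cv2.resize(c['color'][100:340,230:550],(400,300))]))
E
```

```text
t 5.4 pos [0.5304 0.0889 0.3072] rot [ 1.7989e+02 -1.0000e-02  8.3780e+01] F [-0.69  0.48 -3.21] op 0.0114 grip 45.0
travel [-0.232  -0.0345  0.0031] dr [ 0.11 -0.02  7.78]
```

View pics/mix.png

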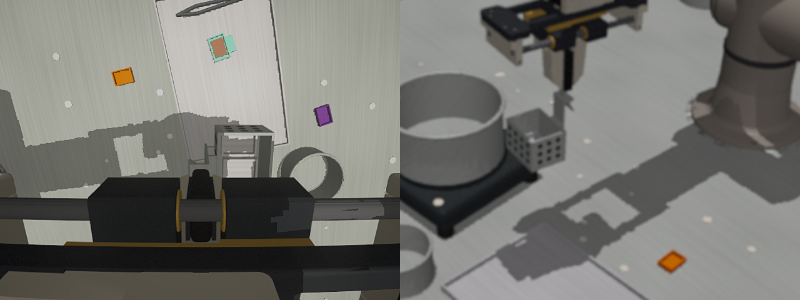

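The basket is held (left view at (245,150), right view at (535,135)), level by eye, with the moulds inside. Next I'll measure its tilt and recheck the pot.

```bash
python3 - <<'E'
from h import *
snap('top','t2')
for t in('s2','w2','t2'):
    W=cloud(load(t)).reshape(-1,3);x,y,z=W.T
    m=(x>.545)&(x<.60)&(y>.045)&(y<.125)&(z>.20)&(z<.28)
    P=W[m];print(t,m.sum(), 'min',P.min(0).round(4),'max',P.max(0).round(4))
    for lo,hi in((.545,.556),(.565,.58),(.588,.6)):
        k=(P[:,0]>lo)&(P[:,0]<hi); 
        if k.sum()>5: print(lo,np.percentile(P[k,2],[3,50,97,99.5]).round(4))
    # rim upper envelope points
    k=(P[:,2]>.250);A=P[k]
    if k.sum()>20:
        r=cv2.minAreaRect(A[:,:2].astype(np.float32)*1000);c=np.linalg.lstsq(np.c_[A[:,:2],np.ones(len(A))],A[:,2],rcond=None)[0];print(r,c,k.sum(),A.mean(0))
    m=(x>.52)&(x<.56)&(y>.06)&(y<.12)&(z>.27)&(z<.30);print('lip',m.sum(),np.percentile(W[m],[3,50,97],axis=0).round(4) if m.any() else 0)
E
```

```text
s2 1795 min [0.545  0.0479 0.2135] max [0.6    0.1216 0.2624]
0.545 [0.2202 0.245  0.2599 0.2608]
0.565 [0.2162 0.2427 0.2599 0.2609]
0.588 [0.2156 0.2396 0.2597 0.261 ]
((572.1062622070312, 85.74871063232422), (69.83641815185547, 54.06379699707031), 83.78163146972656) [0.00215571 0.0013657  0.25461521] 553 [0.57262906 0.08591111 0.25596695]
lip 228 [[0.5255 0.0756 0.2708]
 [0.5368 0.0923 0.2867]
 [0.5412 0.1015 0.2969]]
w2 7698 min [0.545  0.0566 0.2132] max [0.5987 0.1189 0.2621]
0.545 [0.2167 0.235  0.2599 0.2605]
0.565 [0.2175 0.2197 0.2593 0.26  ]
0.588 [0.2169 0.2414 0.2599 0.2604]
((570.8815307617188, 94.1845703125), (45.00554656982422, 51.766536712646484), 83.62334442138672) [-0.01975958  0.00080093  0.26869333] 1716 [0.57472857 0.10249201 0.25741903]
lip 484 [[0.5216 0.0912 0.2705]
 [0.5288 0.0995 0.2888]
 [0.5385 0.102  0.2903]]Traceback (most recent call last):
  File "<stdin>", line 6, in <module>
    return umr_minimum(a, axis, None, out, keepdims, initial, where)
ValueError: zero-size array to reduction operation minimum which has no identity
```

Emit:
{"name": "arm_command", "arguments": {
  "fingers": [1,1,1,1,1,1,1,1],
  "travel": [
    [0,0,-0.012],
    [-0.005,0,-0.03],
    [-0.015,0,-0.05],
    [-0.035,0,-0.07],
    [-0.06,0,-0.085],
    [-0.085,0.001,-0.093],
    [-0.11,0.002,-0.093],
    [-0.135,0.003,-0.093]
  ],
  "dr": [
    [0,0,0],
    [0,0,0],
    [0,0,1],
    [0,0,2],
    [0,0,3],
    [0,0,4],
    [0,0,5],
    [0,0,6]
  ]
}}

```text
time: 6.22
tool_pos: [0.5184, -0.0467, 0.3981]
tool_rot: [-3.141, 0.0, 1.357]
contact_force: [0.6, 0.0, -2.5]
opening: 0.0117
grip_force: 45.0
```

```bash
python3 -c "
from h import *
go([.50,-.24,.40],76)"
```

```text
t 6.22 pos [ 0.5184 -0.0467  0.3981] rot [-1.7995e+02  1.0000e-02  7.7750e+01] F [ 0.59  0.01 -2.5 ] op 0.0117 grip 45.0
travel [-0.1928  0.0231 -0.0019] dr [-0.05  0.01  1.75]
```

Emit:
{"name": "arm_command", "arguments": {
  "fingers": [1,1,1,1,1,1,1,1],
  "travel": [
    [-0.025,0.003,0],
    [-0.05,0.006,0],
    [-0.08,0.01,0],
    [-0.11,0.014,0],
    [-0.14,0.018,0],
    [-0.165,0.021,0],
    [-0.185,0.023,0],
    [-0.193,0.023,0]
  ],
  "dr": [
    [0,0,0.5],
    [0,0,1],
    [0,0,1.7],
    [0,0,1.7],
    [0,0,1.7],
    [0,0,1.7],
    [0,0,1.7],
    [0,0,1.7]
  ]
}}

```text
time: 6.88
tool_pos: [0.4996, -0.2418, 0.3967]
tool_rot: [-3.138, 0.0, 1.325]
contact_force: [-0.1, -0.7, -3.0]
opening: 0.0117
grip_force: 45.0
```

```bash
python3 - <<'E'
from h import *
from scipy.optimize import least_squares
snap('wrist','w3');go([.471,-.138,.304],76)
def fit(P):
    f=lambda p:np.hypot(P[:,0]-p[0],P[:,1]-p[1])-p[2]
    r=least_squares(f,[.56,-.16,.0935],loss='soft_l1',f_scale=.001);
    g=least_squares(lambda p:f([p[0],p[1],.0935]),[.56,-.16],loss='soft_l1',f_scale=.001)
    return r.x.round(4),g.x.round(4)
for t in('w3','t1','s1','t2'):
  if t=='t2':
    try: c=load(t)
    except Exception: continue
  W=cloud(load(t)).reshape(-1,3);x,y,z=W.T
  r=np.hypot(x-.561,y+.16)
  m=(r>.08)&(r<.106)&(z>.15)&(z<.18); 
  top=np.percentile(z[m],98)
  # keep within 2mm of the top, away from the dial
  k=m&(z>top-.003)&(x<.62)
  print(t,top,k.sum(),*fit(W[k]))
c=load('w3');cv2.imwrite('pics/w3v.png',c['color'])
E
```

```text
t 6.93 pos [ 0.4994 -0.2418  0.3969] rot [-1.7982e+02  1.0000e-02  7.5900e+01] F [-0.12  0.05 -3.64] op 0.0121 grip 45.0
travel [ 0.0938 -0.0526  0.093 ] dr [-0.18  0.01 -0.1 ]
w3 0.16781423609843485 2298 [ 0.5611 -0.1627  0.0926] [ 0.5619 -0.1631]
t1 0.16980814633102448 451 [ 0.5603 -0.1604  0.0929] [ 0.5608 -0.1605]
s1 0.17012759080581816 95 [ 0.5637 -0.16    0.0923] [ 0.5649 -0.1598]
t2 0.16955507755213536 491 [ 0.5604 -0.1606  0.0929] [ 0.5609 -0.1606]
```

View pics/w3v.png

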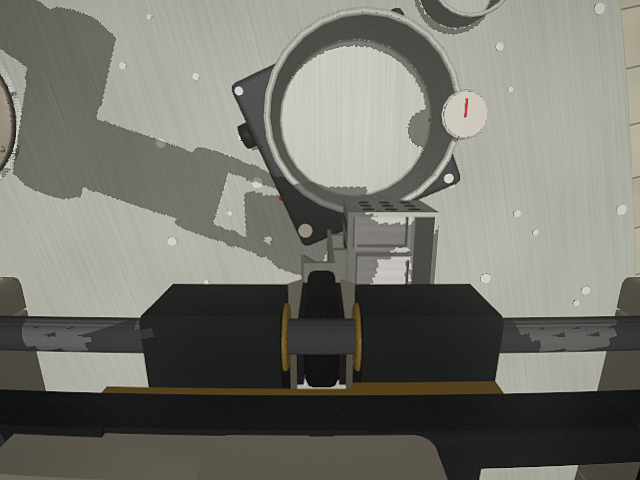

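The wrist view shows the whole pot, with its mouth centred near (362,110) and the dial at (465,113). Two cameras agree on the centre at about (0.561,-0.162). I'll get the dial bearing from this view.

```bash
python3 - <<'E'
from h import *
for t in('w3','t1','t2'):
  W=cloud(load(t)).reshape(-1,3);x,y,z=W.T
  m=(z>.188)&(z<.2)&(np.hypot(x-.648,y+.182)<.035)
  P=W[m];(c,r)=cv2.minEnclosingCircle(P[:,:2].astype(np.float32)*1000);print(t,m.sum(),c,r,np.degrees(np.arctan2(c[1]/1000+.162,c[0]/1000-.561)))
a=np.radians(-13.5);d=np.array([np.cos(a),np.sin(a)])
for R in(.091,.0935): print(R,np.array([.561,-.1615])-R*d)
E
```

```text
w3 1929 (647.13134765625, -184.1598663330078) 22.25762176513672 -14.42813900666483
t1 481 (647.302734375, -182.6105499267578) 22.27992057800293 -13.431620338575382
t2 475 (647.1599731445312, -182.3275604248047) 22.453350067138672 -13.274935060288135
0.091 [ 0.47251434 -0.14025647]
0.0935 [ 0.47008341 -0.13967286]
```

Emit:
{"name": "arm_command", "arguments": {
  "fingers": [1,1,1,1,1,1,1,1],
  "travel": [
    [0.01,-0.005,0],
    [0.03,-0.015,0],
    [0.05,-0.028,0.01],
    [0.07,-0.04,0.03],
    [0.085,-0.047,0.05],
    [0.091,-0.05,0.07],
    [0.091,-0.05,0.085],
    [0.091,-0.05,0.092]
  ],
  "dr": [
    [0,0,0],
    [0,0,0],
    [0,0,0],
    [0,0,0],
    [0,0,0],
    [0,0,0],
    [0,0,0],
    [0,0,0]
  ]
}}

```text
time: 7.6
tool_pos: [0.4724, -0.1358, 0.3048]
tool_rot: [-3.138, -0.001, 1.331]
contact_force: [-0.5, 0.7, -3.6]
opening: 0.0117
grip_force: 45.0
```

Emit:
{"name": "arm_command", "arguments": {
  "fingers": [1,1],
  "travel": [
    [0,0,0],
    [0,0,0]
  ],
  "dr": [
    [0,0,0],
    [0,0,0]
  ]
}}

```text
time: 7.77
tool_pos: [0.4738, -0.1381, 0.3072]
tool_rot: [3.141, -0.0, 1.329]
contact_force: [0.7, 0.5, -3.2]
opening: 0.0117
grip_force: 45.0
```

```bash
python3 -c "
from h import *
go([.4725,-.1405,.212],76)"
```

```text
t 7.77 pos [ 0.4738 -0.1381  0.3072] rot [ 1.7998e+02 -1.0000e-02  7.6130e+01] F [ 0.71  0.45 -3.2 ] op 0.0117 grip 45.0
travel [-0.0027 -0.0007  0.0952] dr [ 0.02 -0.01  0.13]
```

Going down, to just above the bead.

Emit:
{"name": "arm_command", "arguments": {
  "fingers": [1,1,1,1,1,1,1,1],
  "travel": [
    [-0.003,-0.001,0.008],
    [-0.003,-0.001,0.02],
    [-0.003,-0.001,0.035],
    [-0.003,-0.001,0.05],
    [-0.003,-0.001,0.065],
    [-0.003,-0.001,0.08],
    [-0.003,-0.001,0.09],
    [-0.003,-0.001,0.095]
  ],
  "dr": [
    [0,0,0],
    [0,0,0],
    [0,0,0],
    [0,0,0],
    [0,0,0],
    [0,0,0],
    [0,0,0],
    [0,0,0]
  ]
}}

```text
time: 8.43
tool_pos: [0.4716, -0.1417, 0.2106]
tool_rot: [-3.14, -0.0, 1.327]
contact_force: [0.0, 0.9, -2.5]
opening: 0.0116
grip_force: 45.0
```

```bash
python3 - <<'E'
from h import *
go([.4725,-.1405,.209],76)
a=snap('wrist','w4')['color'];b=snap('scene','s4')['color'];c=snap('top','t4')['color']
cv2.imwrite('pics/m4.png',np.hstack([cv2.resize(a[130:430,180:480],(500,500)),cv2.resize(c[200:300,350:410],(300,500),interpolation=cv2.INTER_CUBIC)]))
W=cloud(load('w4')).reshape(-1,3);x,y,z=W.T
# rim near spot & strap
r=np.hypot(x-.561,y+.1615);a=np.degrees(np.arctan2(-(y+.1615),-(x-.561)))
for lo in range(-90,60,10):
    m=(a>lo)&(a<lo+10)&(z>.160)&(z<.172)&(r>.08)&(r<.11)
    if m.sum()>10: print(lo,m.sum(),np.percentile(r[m],[2,50,98]).round(4),np.percentile(z[m],98).round(4))
E
```

```text
t 8.43 pos [ 0.4716 -0.1417  0.2106] rot [-1.7993e+02 -1.0000e-02  7.6040e+01] F [ 0.02  0.9  -2.54] op 0.0116 grip 45.0
travel [0.0014 0.0006 0.0016] dr [-0.07 -0.01  0.04]
-90 455 [0.0885 0.0919 0.0952] 0.1675
-80 451 [0.0886 0.0922 0.0953] 0.1676
-70 445 [0.0889 0.0925 0.0955] 0.1678
-60 431 [0.0889 0.0926 0.0956] 0.1679
-50 401 [0.0891 0.0926 0.0955] 0.1676
-40 416 [0.0806 0.0923 0.0955] 0.1674
-30 401 [0.0854 0.0922 0.0957] 0.1691
-20 232 [0.0802 0.0905 0.0956] 0.169
-10 30 [0.0804 0.082  0.0832] 0.1616
```

View pics/m4.png

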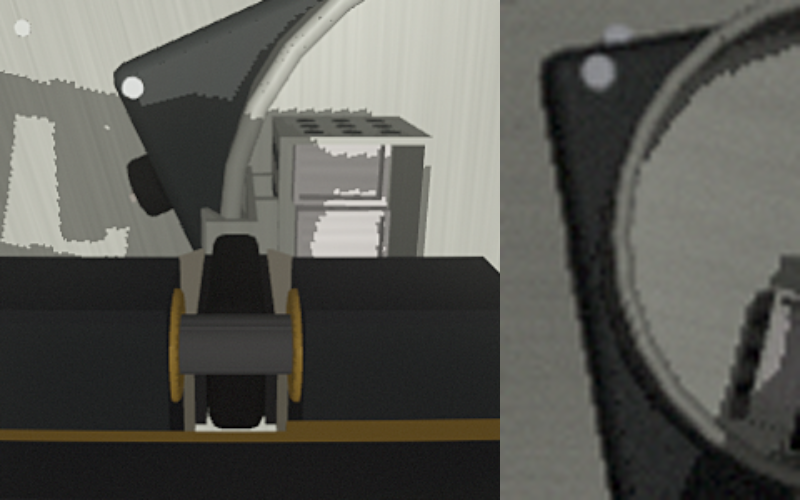

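The left crop shows the bead passing under the lip between the strap (265,200) and the outer plate (205,215), so the hook straddles the rim. I'll nudge it 1.5 mm inward to centre it, then feel downwards.

Emit:
{"name": "arm_command", "arguments": {
  "fingers": [1,1,1,1,1,1],
  "travel": [
    [0.001,0.0015,0],
    [0.001,0.0015,0.003],
    [0.001,0.0015,0.006],
    [0.001,0.0015,0.009],
    [0.001,0.0015,0.012],
    [0.001,0.0015,0.012]
  ],
  "dr": [
    [0,0,0],
    [0,0,0],
    [0,0,0],
    [0,0,0],
    [0,0,0],
    [0,0,0]
  ]
}}

```text
time: 9.08
tool_pos: [0.473, -0.1406, 0.199]
tool_rot: [-3.14, -0.0, 1.328]
contact_force: [-1.2, 0.4, -2.4]
opening: 0.0116
grip_force: 45.0
```

Emit:
{"name": "arm_command", "arguments": {
  "fingers": [1,1,1,1],
  "travel": [
    [0,0,0.002],
    [0,0,0.004],
    [0,0,0.004],
    [0,0,0.004]
  ],
  "dr": [
    [0,0,0],
    [0,0,0],
    [0,0,0],
    [0,0,0]
  ]
}}

```text
time: 9.42
tool_pos: [0.4725, -0.1405, 0.1955]
tool_rot: [-3.139, 0.0, 1.328]
contact_force: [-5.0, 0.3, 0.3]
opening: 0.0118
grip_force: 45.0
```

Emit:
{"name": "arm_command", "arguments": {
  "fingers": [1,1,1,1],
  "travel": [
    [0,0,0.001],
    [0,0,0.002],
    [0,0,0.002],
    [0,0,0.002]
  ],
  "dr": [
    [0,0,0],
    [0,0,0],
    [0,0,0],
    [0,0,0]
  ]
}}

```text
time: 9.75
tool_pos: [0.4724, -0.1405, 0.1938]
tool_rot: [-3.139, 0.0, 1.328]
contact_force: [-6.3, 1.4, 2.8]
opening: 0.012
grip_force: 45.0
```

The clip is on the bead and pulls outward, so I'll yield outward.

Emit:
{"name": "arm_command", "arguments": {
  "fingers": [1,1,1,1],
  "travel": [
    [0,-0.001,0],
    [0,-0.002,0],
    [0,-0.002,0],
    [0,-0.002,0]
  ],
  "dr": [
    [0,0,0],
    [0,0,0],
    [0,0,0],
    [0,0,0]
  ]
}}

```text
time: 10.08
tool_pos: [0.4718, -0.1404, 0.1937]
tool_rot: [3.141, 0.0, 1.328]
contact_force: [-2.0, 0.9, -1.8]
opening: 0.0113
grip_force: 45.0
```

Emit:
{"name": "arm_command", "arguments": {
  "fingers": [1,1,1,1],
  "travel": [
    [0,-0.001,0.001],
    [0,-0.001,0.002],
    [0,-0.001,0.003],
    [0,-0.001,0.003]
  ],
  "dr": [
    [0,0,0],
    [0,0,0],
    [0,0,0],
    [0,0,0]
  ]
}}

```text
time: 10.42
tool_pos: [0.4703, -0.14, 0.1904]
tool_rot: [-3.14, 0.0, 1.328]
contact_force: [-3.6, 0.6, -1.1]
opening: 0.0118
grip_force: 45.0
```

Emit:
{"name": "arm_command", "arguments": {
  "fingers": [1,1,1,1],
  "travel": [
    [0,-0.001,0.001],
    [0,-0.001,0.002],
    [0,-0.001,0.002],
    [0,-0.001,0.002]
  ],
  "dr": [
    [0,0,0],
    [0,0,0],
    [0,0,0],
    [0,0,0]
  ]
}}

```text
time: 10.75
tool_pos: [0.47, -0.14, 0.1891]
tool_rot: [3.141, 0.0, 1.328]
contact_force: [-3.4, 1.4, 4.4]
opening: 0.0119
grip_force: 45.0
```

```bash
python3 - <<'E'
from h import *
go([.4712,-.1405,.18],76)
snap('wrist','w5');snap('top','t5');snap('scene','s5')
for t in('t2','t5','s5','w5'):
    W=cloud(load(t)).reshape(-1,3);x,y,z=W.T
    m=(z>.188)&(z<.2)&(np.hypot(x-.648,y+.182)<.035)
    if m.sum()>50:
        c,r=cv2.minEnclosingCircle(W[m][:,:2].astype(np.float32)*1000);print(t,'dial',np.round(c,1),np.median(z[m]))
for t in('s5','w5'):
    W=cloud(load(t)).reshape(-1,3);x,y,z=W.T
    c=np.array([.471,-.14])+.0397*np.array([.97,-.242])
    m=(np.hypot(x-c[0],y-c[1])<.04)&(z>.08)&(z<.16)
    if m.sum(): print(t,'basket rim z',np.percentile(z[m],[50,97,99]))
im=load('w5')['color'];cv2.imwrite('pics/w5v.png',cv2.resize(im[150:330,240:420],(600,600),interpolation=cv2.INTER_CUBIC))
E
```

```text
t 10.75 pos [ 0.47   -0.14    0.1891] rot [1.7995e+02 2.0000e-02 7.6090e+01] F [-3.41  1.39  4.44] op 0.0119 grip 45.0
travel [-0.0002  0.0013  0.0091] dr [0.05 0.02 0.09]
t2 dial [ 647.2 -182.3] 0.19518337515066558
t5 dial [ 647.2 -182.4] 0.1951636360106789
s5 dial [ 649.8 -182. ] 0.19435149795679113
s5 basket rim z [0.13491328 0.15416307 0.15822832]
w5 basket rim z [0.11194791 0.14503131 0.14550667]
```

Emit:
{"name": "arm_command", "arguments": {
  "fingers": [1,1,1,1],
  "travel": [
    [0,-0.0005,0.001],
    [0,-0.0005,0.002],
    [0,-0.0005,0.003],
    [0,-0.0005,0.003]
  ],
  "dr": [
    [0,0,0],
    [0,0,0],
    [0,0,0],
    [0,0,0]
  ]
}}

```text
time: 11.23
tool_pos: [0.4698, -0.14, 0.1857]
tool_rot: [3.14, 0.0, 1.328]
contact_force: [0.2, 1.1, 2.5]
opening: 0.0121
grip_force: 45.0
```

Emit:
{"name": "arm_command", "arguments": {
  "fingers": [1,1,1,1],
  "travel": [
    [0,0,0.001],
    [0,0,0.002],
    [0,0,0.003],
    [0,0,0.003]
  ],
  "dr": [
    [0,0,0],
    [0,0,0],
    [0,0,0],
    [0,0,0]
  ]
}}

```text
time: 11.57
tool_pos: [0.4698, -0.14, 0.1827]
tool_rot: [3.14, 0.0, 1.328]
contact_force: [2.3, 0.5, 2.9]
opening: 0.0118
grip_force: 45.0
```

Emit:
{"name": "arm_command", "arguments": {
  "fingers": [1,1,1,1],
  "travel": [
    [0,0,0.001],
    [0,0,0.002],
    [0,0,0.002],
    [0,0,0.002]
  ],
  "dr": [
    [0,0,0],
    [0,0,0],
    [0,0,0],
    [0,0,0]
  ]
}}

```text
time: 11.9
tool_pos: [0.4697, -0.14, 0.1808]
tool_rot: [3.14, 0.0, 1.328]
contact_force: [2.8, 0.7, 4.4]
opening: 0.0119
grip_force: 45.0
```

Emit:
{"name": "arm_command", "arguments": {
  "fingers": [1,1,1,1],
  "travel": [
    [0,0,0.0005],
    [0,0,0.001],
    [0,0,0.001],
    [0,0,0.001]
  ],
  "dr": [
    [0,0,0],
    [0,0,0],
    [0,0,0],
    [0,0,0]
  ]
}}

```text
time: 12.23
tool_pos: [0.4697, -0.14, 0.1804]
tool_rot: [3.14, 0.0, 1.328]
contact_force: [2.0, 1.2, 9.3]
opening: 0.0119
grip_force: 45.0
```

Emit:
{"name": "arm_command", "arguments": {
  "fingers": [1,1,1],
  "travel": [
    [0,0,0.0004],
    [0,0,0.0004],
    [0,0,0.0004]
  ],
  "dr": [
    [0,0,0],
    [0,0,0],
    [0,0,0]
  ]
}}

```text
time: 12.48
tool_pos: [0.4697, -0.14, 0.1802]
tool_rot: [3.14, 0.0, 1.328]
contact_force: [0.8, -0.1, 10.9]
opening: 0.0119
grip_force: 45.0
```

Emit:
{"name": "arm_command", "arguments": {
  "fingers": [1,1,1],
  "travel": [
    [0,0,0.0004],
    [0,0,0.0004],
    [0,0,0.0004]
  ],
  "dr": [
    [0,0,0],
    [0,0,0],
    [0,0,0]
  ]
}}

```text
time: 12.73
tool_pos: [0.4697, -0.14, 0.1799]
tool_rot: [3.14, 0.001, 1.328]
contact_force: [0.5, 0.4, 11.7]
opening: 0.0118
grip_force: 45.0
```

Emit:
{"name": "arm_command", "arguments": {
  "fingers": [1,1,1],
  "travel": [
    [0,0,0.0006],
    [0,0,0.0006],
    [0,0,0.0006]
  ],
  "dr": [
    [0,0,0],
    [0,0,0],
    [0,0,0]
  ]
}}

```text
time: 12.98
tool_pos: [0.4697, -0.14, 0.1793]
tool_rot: [3.14, 0.001, 1.328]
contact_force: [1.2, 0.1, 10.9]
opening: 0.0121
grip_force: 45.0
```

Emit:
{"name": "arm_command", "arguments": {
  "fingers": [1,1,1],
  "travel": [
    [0,0,0.0005],
    [0,0,0.0005],
    [0,0,0.0005]
  ],
  "dr": [
    [0,0,0],
    [0,0,0],
    [0,0,0]
  ]
}}

```text
time: 13.23
tool_pos: [0.4697, -0.14, 0.1787]
tool_rot: [3.14, 0.001, 1.328]
contact_force: [0.9, 0.9, 10.6]
opening: 0.0114
grip_force: 45.0
```

Emit:
{"name": "arm_command", "arguments": {
  "fingers": [1,1,1],
  "travel": [
    [0,0,0.0007],
    [0,0,0.0007],
    [0,0,0.0007]
  ],
  "dr": [
    [0,0,0],
    [0,0,0],
    [0,0,0]
  ]
}}

```text
time: 13.48
tool_pos: [0.4697, -0.14, 0.1778]
tool_rot: [3.14, 0.001, 1.328]
contact_force: [0.9, 0.8, 9.1]
opening: 0.0119
grip_force: 45.0
```

Emit:
{"name": "arm_command", "arguments": {
  "fingers": [1,1,1],
  "travel": [
    [0,0,0.0007],
    [0,0,0.0007],
    [0,0,0.0007]
  ],
  "dr": [
    [0,0,0],
    [0,0,0],
    [0,0,0]
  ]
}}

```text
time: 13.73
tool_pos: [0.4697, -0.1401, 0.1768]
tool_rot: [3.14, 0.001, 1.328]
contact_force: [1.3, 0.1, 6.2]
opening: 0.0114
grip_force: 45.0
```

Emit:
{"name": "arm_command", "arguments": {
  "fingers": [1,1,1],
  "travel": [
    [0,0,0.0007],
    [0,0,0.0007],
    [0,0,0.0007]
  ],
  "dr": [
    [0,0,0],
    [0,0,0],
    [0,0,0]
  ]
}}

```text
time: 13.98
tool_pos: [0.4697, -0.1401, 0.1761]
tool_rot: [3.14, 0.0, 1.328]
contact_force: [2.4, -0.5, 6.1]
opening: 0.0115
grip_force: 45.0
```

Emit:
{"name": "arm_command", "arguments": {
  "fingers": [1,1,1],
  "travel": [
    [0,0,0.0006],
    [0,0,0.0006],
    [0,0,0.0006]
  ],
  "dr": [
    [0,0,0],
    [0,0,0],
    [0,0,0]
  ]
}}

```text
time: 14.23
tool_pos: [0.4697, -0.1401, 0.176]
tool_rot: [3.14, 0.001, 1.328]
contact_force: [1.4, 0.5, 9.5]
opening: 0.0119
grip_force: 45.0
```

Emit:
{"name": "arm_command", "arguments": {
  "fingers": [1,1,1],
  "travel": [
    [0,0,0.0006],
    [0,0,0.0006],
    [0,0,0.0006]
  ],
  "dr": [
    [0,0,0],
    [0,0,0],
    [0,0,0]
  ]
}}

```text
time: 14.48
tool_pos: [0.4697, -0.1401, 0.176]
tool_rot: [3.139, 0.001, 1.328]
contact_force: [-0.9, 1.7, 13.7]
opening: 0.0119
grip_force: 45.0
```

It has hit a hard stop after the snap. I'll verify the height, then relieve the push.

Emit:
{"name": "arm_command", "arguments": {
  "fingers": [1,1,1],
  "travel": [
    [0,0,-0.002],
    [0,0,-0.002],
    [0,0,-0.002]
  ],
  "dr": [
    [0,0,0],
    [0,0,0],
    [0,0,0]
  ]
}}

```text
time: 14.73
tool_pos: [0.4694, -0.1399, 0.1766]
tool_rot: [3.141, 0.0, 1.328]
contact_force: [2.4, -0.1, 4.8]
opening: 0.0116
grip_force: 45.0
```

```bash
python3 - <<'E'
from h import *
go([.4712,-.1405,.18],76)
c=snap('wrist','w6');snap('top','t6')
for t in('w5','w6'):
    W=cloud(load(t)).reshape(-1,3);x,y,z=W.T
    q=np.array([.471,-.14])+.0397*np.array([.97,-.242])
    m=(np.hypot(x-q[0],y-q[1])<.04)&(z>.08)&(z<.16)
    print(t,'basket rim z',np.percentile(z[m],[97,99]))
    r=np.hypot(x-.561,y+.1615);m=(r>.088)&(r<.097)&(x<.55)&(z>.155)&(z<.18)&(y>-.12);print('rim',np.percentile(z[m],98))
W=cloud(load('t6')).reshape(-1,3);x,y,z=W.T
m=(z>.188)&(z<.2)&(np.hypot(x-.648,y+.182)<.035);print(cv2.minEnclosingCircle(W[m][:,:2].astype(np.float32)*1000))
cv2.imwrite('pics/w6v.png',cv2.resize(c['color'][150:330,240:440],(667,600),interpolation=cv2.INTER_CUBIC))
E
```

```text
t 14.73 pos [ 0.4694 -0.1399  0.1766] rot [1.7998e+02 2.0000e-02 7.6080e+01] F [ 2.42 -0.13  4.78] op 0.0116 grip 45.0
travel [-0.0001  0.0019 -0.0034] dr [0.02 0.02 0.08]
w5 basket rim z [0.14503131 0.14550667]
rim 0.1676380006837195
w6 basket rim z [0.14011323 0.1405735 ]
rim 0.16763097214354147
((646.9904174804688, -182.52798461914062), 22.16335678100586)
```

View pics/w6v.png

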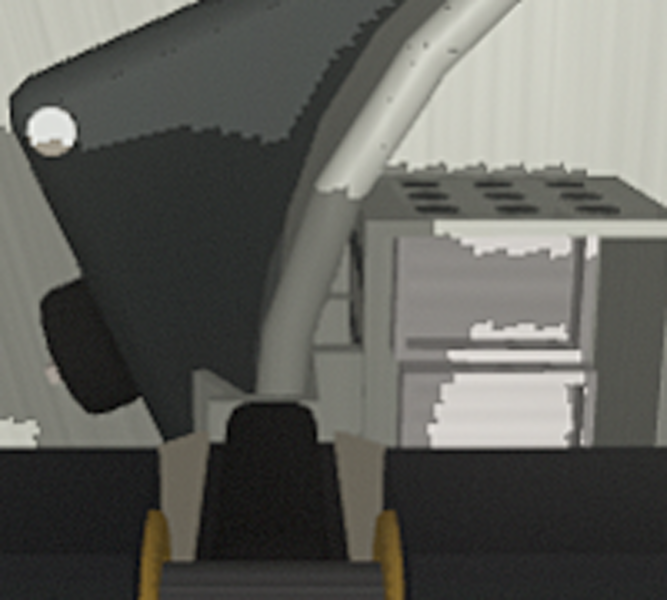

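The basket rim dropped to z 0.1403, which puts the lip at about 0.167, level with the bead top. The lip at (250,400) lies on the bead, both moulds are in, and the pot hasn't moved. Releasing.

Emit:
{"name": "arm_command", "arguments": {
  "fingers": [1,1,0.6,0.4,0.1,-0.2,-0.2,-0.2],
  "travel": [
    [0,0.0003,-0.0006],
    [0,0.0003,-0.0006],
    [0,0.0003,-0.0006],
    [0,0.0003,-0.0006],
    [0,0.0003,-0.0006],
    [0,0.0003,-0.0006],
    [0,0.0003,-0.0006],
    [0,0.0003,-0.0006]
  ],
  "dr": [
    [0,0,0],
    [0,0,0],
    [0,0,0],
    [0,0,0],
    [0,0,0],
    [0,0,0],
    [0,0,0],
    [0,0,0]
  ]
}}

```text
time: 15.5
tool_pos: [0.4694, -0.1398, 0.177]
tool_rot: [-3.141, -0.0, 1.328]
contact_force: [0.1, -0.0, -0.2]
opening: 0.0469
grip_force: 0.0
```

Emit:
{"name": "arm_command", "arguments": {
  "fingers": [-0.2,-0.2,-0.2,-0.2,-0.2,-0.2,-0.2,-0.2],
  "travel": [
    [0,0,-0.005],
    [0,0,-0.015],
    [0,0,-0.03],
    [0,0,-0.045],
    [0,0,-0.06],
    [0,0,-0.08],
    [0,0,-0.1],
    [0,0,-0.12]
  ],
  "dr": [
    [0,0,0],
    [0,0,0],
    [0,0,0],
    [0,0,0],
    [0,0,0],
    [0,0,0],
    [0,0,0],
    [0,0,0]
  ]
}}

```text
time: 16.17
tool_pos: [0.4694, -0.1397, 0.2985]
tool_rot: [3.141, 0.0, 1.328]
contact_force: [0.2, -0.4, 0.9]
opening: 0.0553
grip_force: 0.0
```

Emit:
{"name": "arm_command", "arguments": {
  "fingers": [-0.2,-0.2,-0.2,-0.2,-0.2,-0.2,-0.2,-0.2],
  "travel": [
    [-0.02,0,0],
    [-0.04,0,0],
    [-0.06,0,0],
    [-0.08,0,0],
    [-0.1,0,0],
    [-0.12,0,0],
    [-0.12,0,0],
    [-0.12,0,0]
  ],
  "dr": [
    [0,0,0],
    [0,0,0],
    [0,0,0],
    [0,0,0],
    [0,0,0],
    [0,0,0],
    [0,0,0],
    [0,0,0]
  ]
}}

```text
time: 16.83
tool_pos: [0.4404, -0.2568, 0.2972]
tool_rot: [-3.141, -0.0, 1.326]
contact_force: [0.7, 0.3, -1.0]
opening: 0.0555
grip_force: 0.0
```

```bash
python3 - <<'E'
from h import *
go([.4712,-.1405,.3],76)
c=snap('wrist','w7');s=snap('scene','s7')
W=cloud(c).reshape(-1,3);x,y,z=W.T
q=np.array([.4695,-.14])+.0397*np.array([.97,-.242])
m=(np.hypot(x-q[0],y-q[1])<.05)&(z>.13)&(z<.15);P=W[m]
print('basket rim',m.sum(),np.percentile(z[m],[50,98]),cv2.minAreaRect(P[:,:2].astype(np.float32)*1000))
A=P[P[:,2]>.137];print('plane',np.linalg.lstsq(np.c_[A[:,:2],np.ones(len(A))],A[:,2],rcond=None)[0][:2])
m=(np.hypot(x-.4697,y+.14)<.02)&(z>.19);print('grip',m.sum(),np.median(W[m],0),z[m].max())
cv2.imwrite('pics/f.png',np.hstack([cv2.resize(c['color'][:300],(480,225)),cv2.resize(s['color'][120:300,180:372],(240,225))]))
E
```

```text
t 16.83 pos [ 0.4404 -0.2568  0.2972] rot [-1.7999e+02 -2.0000e-02  7.5970e+01] F [ 0.7   0.29 -1.01] op 0.0555 grip 0.0
travel [ 0.1203  0.0017 -0.0027] dr [-0.01 -0.02 -0.03]
basket rim 1803 [0.13885607 0.14135438] ((497.7405090332031, -141.11228942871094), (76.58116912841797, 75.85978698730469), 76.81163787841797)
plane [0.00539321 0.00530698]
grip 1200 [ 0.46950908 -0.14220139  0.21743685] 0.21983752497925554
```

View pics/f.png

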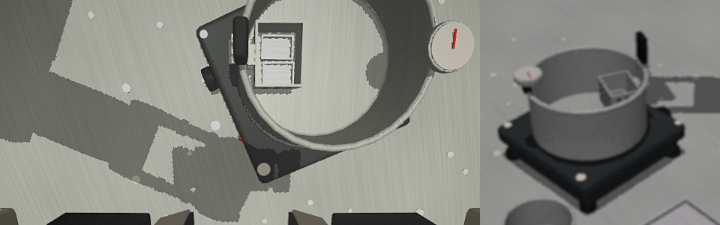

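The final view shows the basket hanging level inside the pot at (277,55), with both moulds in it. The grip at (240,40) stands on the rim opposite the dial at (452,47). Handing in.

```bash
python3 -c "
from cell import *
print(hand_in())"
```

```text
the job is handed in; nothing more can be done
None
```

The basket hangs inside the pot opposite the thermometer, with the clip over the bead, the lip home on the rim and both moulds in it. The hardest push I read was about 14 N, the gripper has let go and is clear, and the job is handed in, though no verdict came back.

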